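# Refit the handle of the injection valve and set it to load

### The arm

A 7-joint arm with a two-finger parallel gripper is mounted at the origin on a cart in front of the work surface, level with it; the furniture and walls round the work are solid. World frame = base frame: x ahead of the robot, y to its left, z up, the work surface at z = 0. Lengths are in m, angles in rad, forces in N, time in s.
With the tool pointing down it reaches from about 0.4 to 0.85 m from the base axis. Payload 10.4 kg.
Tool frame: the origin (TCP) lies between the finger pads; the fingertips stand tcp_to_tips ahead of it and the grasp point (between the pads) lies 8 mm behind it (tcp_to_tips is the distance from the TCP to the fingertips, in m); z points along the fingers, y is the line along which they close (so a half turn about z gives the same grasp; the last joint's range is limited). The gripper opens to 85 mm and grips with 20 to 120 N. Pads are 22 mm wide; open, the fingers measure 114 mm over their backs; the gripper's body (76 mm by 85 mm) begins 54 mm behind the grasp point. The pads swing forward as they close: fully open they stand 13 mm farther back than shut.
Start: joints at [1.26, 0.332, -0.065, 1.46, 0.022, 1.35, -0.088], TCP at [0.177, -0.599, 0.242] pointing down, gripper open.
Joint ranges: [-2.6, 2.6], [-0.5, 2.12], [-1.47, 1.34], [0.16, 2.42], [-1.27, 4.41], [0.06, 2.06], [-2.6, 2.6]. Speed limits (rad/s): [2.22, 2.22, 2.79, 2.79, 3.14, 3.14, 3.14].

### API

Orientations are given as a unit quaternion [x, y, z, w].
In Python, from workcell import * gives the robot as it stands.
- The arm moves only by the tool apply_moves, never from a script. Its argument "rows" is a list of rows, each an object of numbers: "x", "y", "z": the shift along the tool's x, y, z in mm; "ax", "ay", "az": the turn, a rotation vector about the tool's x, y, z in degrees; "gripper": the closure, from 0 (fully open) to 1 (shut). A call has 1 to 5 rows; each row shifts and turns the commanded pose from where the row before left it, along the tool's axes as they then stand; what a row does not reach is not made up. A row lasts 1/12 s, in which the tool goes at most 41.7 mm and 7.16 degrees, less where a joint would pass 70% of its speed; a pose out of reach is approached as far as the arm can. A call with a gripper value outside its range is refused whole. The fingers move at their own pace and stop on an object; "newtons" is the grip in N (left out, the last holds). Time passes only in rows, so rows that do not move let the fingers close. It gives the time, the measured TCP pose, the force, the opening and the grip force at its end, in the units of the state.
- get_obs(): the state, without advancing time (a new reading comes with each control period).
- camera(name): name is "side" or "top" or "wrist"; returns a dict with "color" (400x640x3 uint8, red, green, blue), "fov_y" (degrees; the focal length in pixels is half the picture's height over the tangent of half this angle, whatever the lens; pixels are square), "cx", "cy" (the principal point, pixels), "k1" (the pictures are not rectified: a ray, as slopes to the right and down, at radius r is drawn at 1 + k1 r^2 times it, then the intrinsics apply), "rvec" (rotation vector, rad) and "tvec" (3), from world to camera coordinates, as OpenCV has them. Camera axes: x right, y down, z forward; pixel columns grow to the right and rows downward; lengths in m; the calibration is good to about 2 mm. A picture is of the moment at which its call begins. There is no depth.
- hand_in(): hands the job in; it is judged then, once.
The state is a dict: "clock": time; "joint_pos": joint angles; "joint_velocities": joint speeds; "tau": joint torques, N m; "position": TCP position; "ee_rot": TCP orientation; "ft_force": force on the tool from outside, world axes, zero at the start; "torque": the same for the moment, N m; "grip_width": opening from 0.0 (shut) to 1.0 (fully open); "grasp_force": force on a finger pad.
Only numpy, scipy, OpenCV 4.12 (cv2) and the standard library are available. Lean on these libraries where they do the work, as an engineer would, in place of code of your own. Each camera call takes 0.05 s, during which the arm holds its last target. There are 200 camera calls.

### The job

The handle has come off the sample injection valve on the sloping stand. Put it back on the flat-sided spindle, flat to flat, and push it fully home; then use it to turn the valve anticlockwise as far as it goes, so that the pointer stands at the white dot, and let go. Do not disturb the two sample vials or the syringe lying in front.

Things in the scene. Friction and masses are not known exactly. Their poses are not given: they have to be found in the camera images.
- valve_handle: Loose handle, blue-grey, 46 mm tall, 70 g, standing on the worktop bore down. Origin: centre of its underside; +z up along the bore's axis, +x to its pointer. Round hub, 40 mm diameter, z 0 to 20 mm; on it a finger bar and, from the bar's +x end out to x = 30 mm, a pointer nose (17 mm wide narrowing to 5, top falling from z = 43 to 34 mm) with a white line.
- handle_bar (a point): Point on the handle's axis at the middle of its finger bar, 33 mm above the handle's origin; axes as the handle's. The bar is 40 mm long along x and 18 mm wide along y, with flat parallel sides from z = 20 mm (top of the wider hub) to 46 mm above the origin: pinch it across y.
- handle_mouth (a point): Mouth of the bore in the handle's underside (at the handle's origin, axes as the handle's). Bore 17.4 mm in diameter, 18 mm deep, blind, with one flat 4.0 mm from the axis on the +x side, right under the pointer; the round side of the mouth is flared 2 mm wide and 2 mm deep, the flat is not.
- valve_stand: Fixed stand, a white bent-sheet bracket on a dark base 150 (x) by 116 mm (y). Origin: centre of its underside, z up; -x side is the front. Its sloping panel, 130 mm along the slope, 96 mm wide, rises from 53 mm height at the front to 127 mm at the back and faces up and frontward, 35 degrees from straight up; in its middle a round aluminium dial plate, 84 mm diameter.
- spindle_seat (a point): Centre of the gland ring (26 mm diameter, 3 mm proud of the dial plate) on which the handle's underside rests when home, at the foot of the valve's spindle. Turns with the spindle: +z along the spindle out of the panel (35 degrees from vertical, leaning to the stand's front), +x towards the spindle's flat. A handle fully home has its origin and axes on this frame.
- spindle_end (a point): Free end of the brass spindle, on its axis, 16 mm out from spindle_seat; same axes; a black line on it points to the flat. The spindle is 16 mm in diameter with one flat 3.5 mm from the axis along its whole length, on its +x side; its last 2 mm are tapered, by 1 mm all round and 1.5 mm on the flat. It enters the handle freely only when the flats agree within about 10 degrees.
- valve_spindle (a joint): Turn of the spindle, rad: 0 at the load stop (flat and pointer towards the white dot on the dial plate, 30 degrees to the left of straight up the slope), growing clockwise, seen from the front, to 1.05 at the inject stop (red dot, 30 degrees to the right). Light friction, 0.06 N m; stays where it is left. A fitted handle has up to about 10 degrees of play on it.
- vial_white: Bystander: white-capped sample vial, 23 mm diameter, 51 mm tall, standing. Origin: centre of its underside.
- vial_blue: Bystander: small blue-capped sample vial, 15 mm diameter, 33 mm tall, standing. Origin: centre of its underside.
- glass_syringe: Bystander: thin glass syringe, 165 mm long along its y, 11 mm high, lying. Origin: underside of its middle.
Not all that is in view belongs to the job. What is shaped like the valve_handle but pink or purple is not meant.

How it is judged:
On the way, in this order (a step that is already met when the one before it is completed fails the run):
1. the handle sits fully home on the spindle, flat to flat (z of valve_handle in the frame of spindle_seat below 0.003 m and distance between valve_handle and spindle_seat below 0.005 m and angle between the z axis of valve_handle and the z axis of spindle_seat, either way round below 0.14 rad and angle between the x axis of valve_handle and the x axis of spindle_seat, either way round below 0.3 rad), for 0.2 s.
2. the handle has turned the valve to the load stop (value of joint valve_spindle below 0.09 rad and distance between valve_handle and spindle_seat below 0.005 m), for 0.2 s.
At the end, for the whole second after the job is handed in: The handle sits on the spindle, its underside within 3 mm of the gland ring (origin within 5 mm of the seat), its axis within 8 degrees of the spindle's and its pointer within 17 degrees of the spindle's flat; the spindle is within 0.09 rad (5 degrees) of the load stop; the handle is at rest (all of step 2 and z of valve_handle in the frame of spindle_seat below 0.003 m and angle between the z axis of valve_handle and the z axis of spindle_seat, either way round below 0.14 rad and angle between the x axis of valve_handle and the x axis of spindle_seat, either way round below 0.3 rad and linear speed of valve_handle below 0.02 m/s); the robot touches nothing.
It fails at once if a vial is pushed or knocked over (distance of any of vial_white, vial_blue from where it was at the start of the episode above 0.03 m or angle between any of vial_white, vial_blue's own z axis and vertical above 0.6 rad).
It fails at once if the syringe is pushed away (distance of glass_syringe from where it was at the start of the episode above 0.03 m).
It also fails if it takes over 51 s, if anything falls off the work surface, if the arm or the gripper's body presses on something with over 40 N, if the wrist force passes 120 N, or if a joint passes its speed limit or range.

## Working session

There is one attempt and no reset: what is moved stays moved. The work goes in short steps, Python scripts to look and compute and a tool call to move; the robot and the scene stay as the last step left them, time stands still between calls to the robot, and variables do not carry over. Pictures are saved under pics/ and viewed, at most 10 in all, crops included, and the job is handed in when it is done.

Besides the shell and the picture viewer there is one more tool, called after "Call:" as a command line: name --argument value ..., lists and objects as JSON in quotes. apply_moves: Moves the arm, as the interface text tells. Its arguments: {"type":"object","properties":{"rows":{"type":"array","items":{"type":"object","properties":{"x":{"type":"number"},"y":{"type":"number"},"z":{"type":"number"},"ax":{"type":"number"},"ay":{"type":"number"},"az":{"type":"number"},"gripper":{"type":"number"}}}},"newtons":{"type":"number"}},"required":["rows"]}

```bash
ls; mkdir -p pics; cat > h.py <<'E'
from workcell import *
import numpy as np, cv2
from scipy.spatial.transform import Rotation as R
def cam(n):
    c=camera(n); c['f']=200/np.tan(np.radians(c['fov_y'])/2)
    c['R']=cv2.Rodrigues(np.array(c['rvec'],float))[0]; c['t']=np.array(c['tvec'],float); return c
def ray(c,u,v):
    K=np.array([[c['f'],0,c['cx']],[0,c['f'],c['cy']],[0,0,1]])
    p=cv2.undistortPoints(np.array([[[u,v]]],float),K,np.array([c['k1'],0,0,0,0.]))[0,0]
    return -c['R'].T@c['t'], c['R'].T@np.array([p[0],p[1],1])
def onplane(c,u,v,z=None,n=(0,0,1),p0=None):
    o,d=ray(c,u,v); n=np.array(n,float); p0=np.array([0,0,z]) if p0 is None else p0
    return o+d*(n@(p0-o))/(n@d)
def proj(c,P):
    K=np.array([[c['f'],0,c['cx']],[0,c['f'],c['cy']],[0,0,1]])
    return cv2.projectPoints(np.array(P,float).reshape(-1,3),np.array(c['rvec'],float),c['t'],K,np.array([c['k1'],0,0,0,0.]))[0][:,0]
def tri(cs,uvs):
    A=np.zeros((3,3));b=np.zeros(3);L=[]
    for c,(u,v) in zip(cs,uvs):
        o,d=ray(c,u,v);d=d/np.linalg.norm(d);M=np.eye(3)-np.outer(d,d);A+=M;b+=M@o;L.append((M,o))
    P=np.linalg.solve(A,b);return P,[np.linalg.norm(M@(P-o)) for M,o in L]
E
python3 - <<'E'
from h import *
import pickle
cs={n:cam(n) for n in('side','top','wrist')}
pickle.dump(cs,open('c0.pkl','wb'))
for n,c in cs.items(): print(n,c['f'],c['cx'],c['cy'],c['k1'],-c['R'].T@c['t'],c['R'][2])
a=np.vstack([cs['side']['color'],cs['top']['color']])[:,:,::-1]
cv2.imwrite('pics/side.png',cs['side']['color'][:,:,::-1]);cv2.imwrite('pics/top.png',cs['top']['color'][:,:,::-1])
print(get_obs())
E
```

```text
pics
side 464.83838991337745 308.67318310602735 198.46592863289263 -0.0995759560792253 [ 0.23440861 -0.95421132  0.4715458 ] [ 0.27273505  0.8592889  -0.43271027]
top 472.41316397636865 316.526761420163 199.3715393587755 -0.07301696611576194 [ 0.38609222 -0.23995806  1.11210894] [ 0.03996777 -0.00763733 -0.99917178]
wrist 306.09087985927124 324.36702844675324 196.5488301459809 -0.023565551744445745 [ 0.24799176 -0.57898897  0.37354335] [-0.28112054 -0.0822542  -0.95614093]
{'clock': 0.15, 'joint_pos': array([ 1.26037659,  0.3326993 , -0.06468778,  1.46071309,  0.02159404,
        1.34991545, -0.08853908]), 'joint_velocities': array([ 4.31819323e-04, -1.90388732e-03, -5.56755405e-05, -1.96008104e-03,
       -1.32213093e-03,  6.23291922e-04, -7.89757551e-04]), 'tau': array([ 8.75506157e-04, -6.25828457e+01,  4.92490071e-02, -3.91851389e+01,
        1.63101201e-02,  7.47884827e-03,  3.62029152e-05]), 'position': array([ 0.17733529, -0.59904045,  0.24173264]), 'ee_rot': array([ 9.89665264e-01,  1.43395935e-01, -9.57543697e-05, -5.11253217e-04]), 'ft_force': array([ 1.12199289, -0.3326012 ,  0.19675522]), 'torque': array([-0.02369082, -0.02208074, -0.02322392]), 'grasp_force': 0.0, 'grip_width': 0.9971132894631424}
```

View pics/side.png

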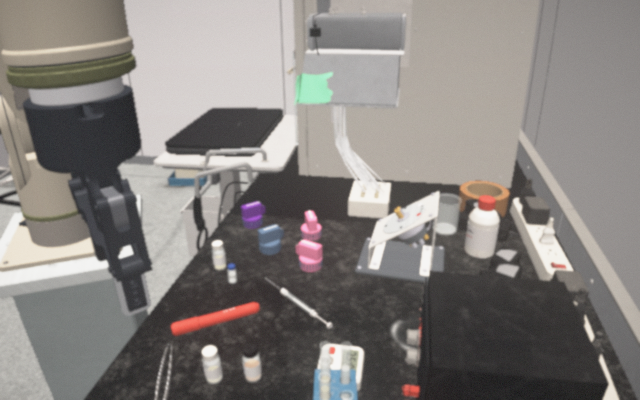

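View pics/top.png

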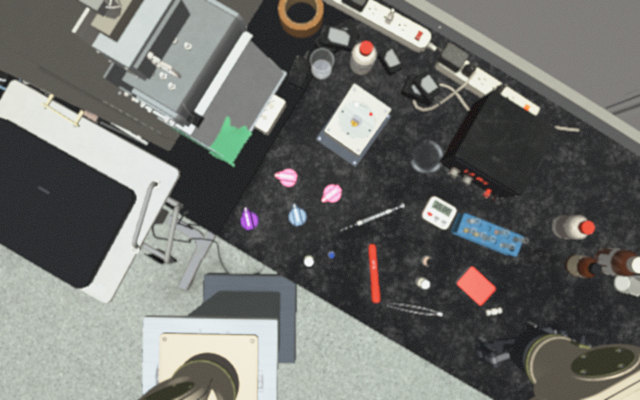

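Side and top show the scene. These could be taken for the handle, at top / side pixels: blue-grey (297,215) / (270,238), purple (249,219) / (252,213), pink (287,177) / (311,222), pink (331,193) / (310,254). By the description I choose the blue-grey one. The stand is at top (356,122). The syringe is at top (375,217). The vials are at top (309,261) white and (331,255) blue.

```bash
python3 - <<'E'
from h import *
import pickle
cs=pickle.load(open('c0.pkl','rb'));t=cs['top'];s=cs['side']
a=cv2.resize(t['color'][195:235,275:320,::-1],None,fx=8,fy=8,interpolation=2)
b=cv2.resize(t['color'][80:165,315:395,::-1],None,fx=7,fy=7,interpolation=2)
a=cv2.copyMakeBorder(a[:320],0,b.shape[0]-320,0,0,0)
o=np.hstack([a[:,:240],b])
o=np.hstack([b, cv2.resize(t['color'][195:235,278:308,::-1],None,fx=8,fy=8,interpolation=2).__class__((595,0,3),np.uint8) ])
cr=cv2.resize(t['color'][195:235,280:310,::-1],None,fx=8,fy=8,interpolation=2)
can=np.zeros((595,800,3),np.uint8);can[:,:560]=b;can[:320,560:]=cr
cr=cv2.resize(s['color'][222:256,255:285,::-1],None,fx=8,fy=8,interpolation=2);can[322:594,560:]=cr
cv2.imwrite('pics/crop.png',can)
hsv=cv2.cvtColor(t['color'],cv2.COLOR_RGB2HSV);m=cv2.inRange(hsv,(100,50,90),(125,200,255));m[:, :280]=0;m[:,315:]=0;m[:195]=0;m[235:]=0
M=cv2.moments(m,True);print(M['m00'],M['m10']/M['m00'],M['m01']/M['m00'])
print(onplane(t,M['m10']/M['m00'],M['m01']/M['m00'],.03), onplane(t,356,122,.09))
for n,u,v,z in(('whitevial',309,261,.05),('bluev',331,255,.033),('syr',375,217,.01),('syrL',342,230,.01),('syrR',404,206,.01),('pinkA',287,177,.03),('pinkB',331,193,.03),('purple',249,219,.03)):print(n,onplane(t,u,v,z).round(3))
E
```

```text
247.0 297.10526315789474 216.32793522267207
[ 0.38996959 -0.20426007  0.03      ] [ 0.59738087 -0.33197095  0.09      ]
whitevial [ 0.29  -0.233  0.05 ]
bluev [ 0.303 -0.283  0.033]
syr [ 0.391 -0.386  0.01 ]
syrL [ 0.359 -0.309  0.01 ]
syrR [ 0.417 -0.454  0.01 ]
pinkA [ 0.48 -0.18  0.03]
pinkB [ 0.444 -0.281  0.03 ]
purple [ 0.382 -0.094  0.03 ]
```

View pics/crop.png

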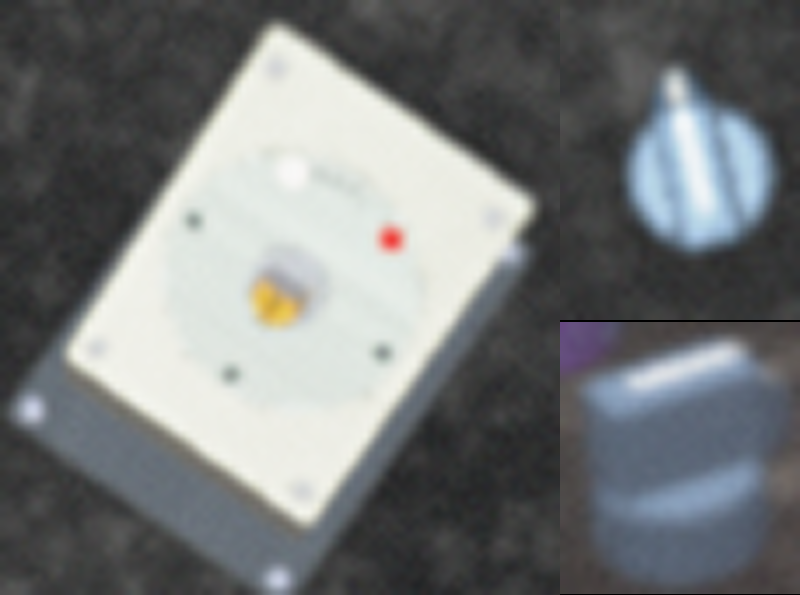

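The left crop shows the panel with the white dot at top (357,105) and the red dot at (371,114). The brass spindle end is near (354,122), with its cut side facing up and to the right. The right crops confirm the choice: a blue-grey handle standing upright, pointer tip at top (294.5,204.5).

```bash
python3 - <<'E'
from h import *
import workcell,pickle
print([n for n in dir(workcell) if not n.startswith('_')], getattr(workcell,'tcp_to_tips',None))
cs=pickle.load(open('c0.pkl','rb'));t=cs['top'];s=cs['side']
q=lambda x,y:(315+x/7,80+y/7)
bl=onplane(t,*q(275,22),.127);br=onplane(t,*q(535,205),.127);fl=onplane(t,*q(65,355),.053);fr=onplane(t,*q(308,527),.053)
print(bl,br,fl,fr);print('w',np.linalg.norm(bl-br),np.linalg.norm(fl-fr),'len',np.linalg.norm((bl-fl)),np.linalg.norm(br-fr))
X=(bl+br-fl-fr);X[2]=0;yaw1=np.degrees(np.arctan2(X[1],X[0]));Y=bl+fl-br-fr;print('yaw',yaw1,np.degrees(np.arctan2(-Y[0],Y[1])))
# handle
hsv=cv2.cvtColor(t['color'],cv2.COLOR_RGB2HSV)
tip=onplane(t,280+116/8,195+78/8,.036);tail=onplane(t,280+143/8,195+205/8,.046);print('tip,tail',tip,tail,np.degrees(np.arctan2(*(tip-tail)[[1,0]])),np.linalg.norm(tip-tail))
o=get_obs();Rt=R.from_quat(o['ee_rot']);print(Rt.as_matrix().round(3))
w=cs['wrist'];print('cam in tool',Rt.inv().apply(-w['R'].T@w['t']-o['position']),'cam axes in tool (rows)\n',(w['R']@Rt.as_matrix()).round(3))
E
```

```text
['MotionError', 'camera', 'get_obs', 'hand_in', 'tcp_to_tips'] 0.011
[ 0.67306038 -0.32445106  0.127     ] [ 0.61822664 -0.40355486  0.127     ] [ 0.58400822 -0.26366023  0.053     ] [ 0.5292371  -0.34265486  0.053     ]
w 0.09625045290036531 0.09612506582765683 len 0.13077390046252235 0.13078206660569577
yaw -34.35245821358036 -34.73239899551719
tip,tail [ 0.41623428 -0.19815564  0.036     ] [ 0.38025192 -0.206657    0.046     ] 13.293198221332105 0.03830147660867741
[[ 0.959  0.284 -0.   ]
 [ 0.284 -0.959  0.001]
 [-0.    -0.001 -1.   ]]
cam in tool [ 0.07343624  0.00069041 -0.13181465] cam axes in tool (rows)
 [[-0.001  1.    -0.   ]
 [-0.956 -0.001 -0.293]
 [-0.293  0.     0.956]]
```

Call:
apply_moves --rows '[{"x": 26, "y": -26, "gripper": 0}, {"x": 26, "y": -26}, {"x": 26, "y": -26}, {"x": 26, "y": -26}, {"x": 26, "y": -26}]' --newtons 60

```text
invalid input at $.rows[0]: expected keys x, y, z, ax, ay, az, gripper
```

Call:
apply_moves --rows '[{"x": 26, "y": -26}, {"x": 26, "y": -26}, {"x": 26, "y": -26}, {"x": 26, "y": -26}, {"x": 26, "y": -26}]'

```text
invalid input at $.rows[0]: expected keys x, y, z, ax, ay, az, gripper
```

Call:
apply_moves --rows '[{"x": 26, "y": -26, "z": 20}, {"x": 26, "y": -26, "z": 20}, {"z": 20}, {"z": 20}, {}]'

```text
invalid input at $.rows[0]: expected keys x, y, z, ax, ay, az, gripper
```

```bash
python3 - <<'E'
from h import *
import pickle
c=cam('wrist');o=get_obs();pickle.dump((c,o),open('w1.pkl','wb'))
cv2.imwrite('pics/w1.png',c['color'][:,:,::-1]);print(o['clock'],o['position'],R.from_quat(o['ee_rot']).as_matrix().round(3),o['joint_pos'])
E
```

```text
0.2 [ 0.17734927 -0.59908393  0.24180551] [[ 0.959  0.284 -0.   ]
 [ 0.284 -0.959  0.001]
 [-0.    -0.001 -1.   ]] [ 1.26040226  0.33265409 -0.0647369   1.46061993  0.02164047  1.34990431
 -0.08848218]
```

View pics/w1.png

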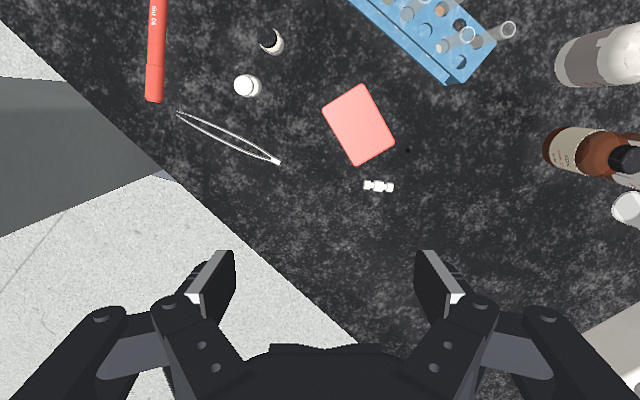

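The arm did not move because every row needs all its keys. The picture is the start view: the finger pads are at about (215,275) and (440,275), so the TCP falls near (324,270).

Call:
apply_moves --rows '[{"x": 26, "y": -26, "z": 0, "ax": 0, "ay": 0, "az": 0, "gripper": 0}, {"x": 26, "y": -26, "z": 0, "ax": 0, "ay": 0, "az": 0, "gripper": 0}, {"x": 26, "y": -26, "z": 0, "ax": 0, "ay": 0, "az": 0, "gripper": 0}, {"x": 26, "y": -26, "z": 0, "ax": 0, "ay": 0, "az": 0, "gripper": 0}, {"x": 26, "y": -26, "z": 0, "ax": 0, "ay": 0, "az": 0, "gripper": 0}]' --newtons 60

```text
clock: 0.62
position: [0.2657, -0.4361, 0.2422]
ee_rot: [0.99, 0.143, -0.0, 0.0]
ft_force: [0.7, -0.4, 0.1]
grip_width: 0.996
grasp_force: 0.0
```

Call:
apply_moves --rows '[{"x": 26, "y": -26, "z": 0, "ax": 0, "ay": 0, "az": 0, "gripper": 0}, {"x": 26, "y": -26, "z": 0, "ax": 0, "ay": 0, "az": 0, "gripper": 0}, {"x": 26, "y": -26, "z": 0, "ax": 0, "ay": 0, "az": 0, "gripper": 0}, {"x": 26, "y": -26, "z": 0, "ax": 0, "ay": 0, "az": 0, "gripper": 0}, {"x": 26, "y": -26, "z": 0, "ax": 0, "ay": 0, "az": 0, "gripper": 0}]'

```text
clock: 1.03
position: [0.3533, -0.2745, 0.2424]
ee_rot: [0.99, 0.143, -0.0, 0.0]
ft_force: [1.0, -0.5, 0.5]
grip_width: 0.999
grasp_force: 0.0
```

Call:
apply_moves --rows '[{"x": 26, "y": -26, "z": 10, "ax": 0, "ay": 0, "az": 1, "gripper": 0}, {"x": 26, "y": -26, "z": 10, "ax": 0, "ay": 0, "az": 1, "gripper": 0}, {"x": 0, "y": 0, "z": 30, "ax": 0, "ay": 0, "az": 1, "gripper": 0}, {"x": 0, "y": 0, "z": 30, "ax": 0, "ay": 0, "az": 0, "gripper": 0}, {"x": 0, "y": 0, "z": 0, "ax": 0, "ay": 0, "az": 0, "gripper": 0}]'

```text
clock: 1.45
position: [0.3861, -0.2101, 0.1578]
ee_rot: [0.993, 0.118, -0.003, -0.002]
ft_force: [-1.6, 0.2, -1.0]
grip_width: 1.001
grasp_force: 0.0
```

```bash
python3 - <<'E'
from h import *
import pickle
c=cam('wrist');o=get_obs();pickle.dump((c,o),open('w1.pkl','wb'))
cv2.imwrite('pics/w2.png',c['color'][:,:,::-1]);print(o['clock'],o['position'],R.from_quat(o['ee_rot']).as_matrix().round(3),o['joint_pos'])
E
```

```text
1.5 [ 0.38699094 -0.21102156  0.16048852] [[ 0.972  0.234 -0.004]
 [ 0.234 -0.972  0.003]
 [-0.004 -0.004 -1.   ]] [ 0.84883467  0.02168855 -0.4529471   2.0029636   0.00967831  1.12411686
 -0.94303388]
```

View pics/w2.png

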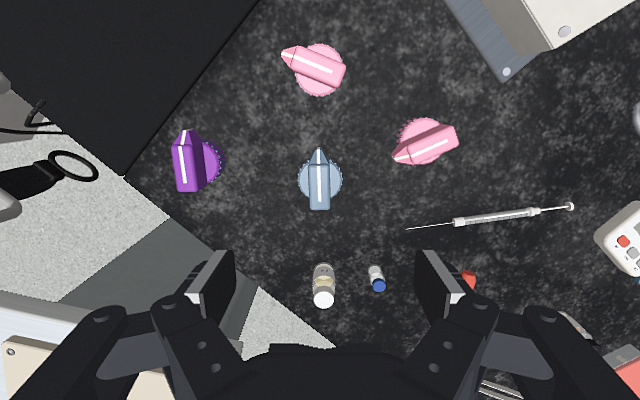

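The blue-grey handle is dead ahead in the wrist view, bar centre near (319,188) and pointer tip at (319,150). The vials are at (323,285) and (378,280), the syringe at (490,217).

```bash
cat >> h.py <<'E'
def handle(c,z_top,roi,n=(0,0,1),org=(0,0,0)):
    """white line on bar within a blue blob"""
E
python3 - <<'E'
from h import *
import pickle
c,o=pickle.load(open('w1.pkl','rb'));im=c['color'];hsv=cv2.cvtColor(im,cv2.COLOR_RGB2HSV)
Rt=R.from_quat(o['ee_rot']).as_matrix()
sub=np.zeros(im.shape[:2],np.uint8);sub[140:222,285:355]=255
blue=cv2.inRange(hsv,(95,50,60),(125,255,255))&sub
white=cv2.inRange(hsv,(0,0,190),(180,35,255))&sub
ys,xs=np.nonzero(white);print('white',xs.size,ys.min(),ys.max())
for lo,hi in((ys.min(),ys.min()+3),(172,176),(185,189),(200,204)):
    k=(ys>=lo)&(ys<hi);print(lo,xs[k].mean() if k.any() else None)
k=ys>170
v=[xs[k&(ys==r)].mean() for r in range(174,203)];
a=np.polyfit(np.arange(174,203),v,1);p1=onplane(c,np.polyval(a,174),174,.046);p2=onplane(c,np.polyval(a,202),202,.046)
d=p1-p2;yaw=np.arctan2(d[1],d[0]);print('line yaw',np.degrees(yaw),p1,p2)
u=(blue|white);r,cc=np.nonzero(u);print('all',r.min(),r.max(),cc.min(),cc.max(), 'rows',[(q,cc[r==q].min(),cc[r==q].max()) for q in range(r.min(),r.max()+1,4)])
ex=np.array([np.cos(yaw),np.sin(yaw),0])
rear=onplane(c,np.polyval(a,r.max()+.5),r.max()+.5,.046);tip=onplane(c,cc[r==r.min()].mean(),r.min(),.034)
print('centre from rear',rear+.02*ex,'from tip',tip-.03*ex)
L=onplane(c,cc.min(),180,.02);Rr=onplane(c,cc.max()+1,180,.02);print('hub mid',(L+Rr)/2,np.linalg.norm(L-Rr))
C=(rear+.02*ex+tip-.03*ex)/2;print('C in tool mm',((C-o['position'])@Rt)*1000,'tool yaw',np.degrees(np.arctan2(Rt[1,0],Rt[0,0])))
E
```

```text
white 181 149 201
149 317.8
172 318.5
185 318.5
200 319.5
line yaw nan [nan nan nan] [nan nan nan]
all 148 210 298 342 rows [(148, np.int64(316), np.int64(321)), (152, np.int64(314), np.int64(323)), (156, np.int64(312), np.int64(326)), (160, np.int64(307), np.int64(334)), (164, np.int64(305), np.int64(337)), (168, np.int64(300), np.int64(338)), (172, np.int64(299), np.int64(341)), (176, np.int64(298), np.int64(341)), (180, np.int64(298), np.int64(341)), (184, np.int64(299), np.int64(341)), (188, np.int64(299), np.int64(339)), (192, np.int64(302), np.int64(337)), (196, np.int64(306), np.int64(333)), (200, np.int64(309), np.int64(330)), (204, np.int64(309), np.int64(330)), (208, np.int64(310), np.int64(329))]
centre from rear [nan nan nan] from tip [  nan   nan 0.034]
hub mid [ 0.39099264 -0.20552664  0.02      ] 0.04080073767793022
C in tool mm [nan nan nan] tool yaw 13.522653094065799<stdin>:12: RuntimeWarning: Mean of empty slice.
  ret = ret.dtype.type(ret / rcount)
```

```bash
python3 - <<'E'
from h import *
import pickle
c,o=pickle.load(open('w1.pkl','rb'));Rt=R.from_quat(o['ee_rot']).as_matrix()
p1=onplane(c,319,173,.046);p2=onplane(c,319.8,202,.046);tip=onplane(c,319,148,.034);rear=onplane(c,320,211,.046)
for d in(p1-p2,tip-rear):print(np.degrees(np.arctan2(d[1],d[0])),np.linalg.norm(d[:2]))
yaw=np.arctan2(*(tip-rear)[[1,0]]);ex=np.array([np.cos(yaw),np.sin(yaw),0])
for C in(rear+.02*ex,tip-.03*ex):print(C,((C-o['position'])@Rt)*1000)
print(((np.array([.391,-.2055,0])-o['position'])@Rt)*1000)
E
```

```text
14.773520561028928 0.02485137760520602
14.454815389303864 0.05142614628958793
[ 0.39051088 -0.20524483  0.046     ] [  5.18080973  -4.38693457 114.48710359]
[ 0.39189188 -0.20488884  0.034     ] [  6.64949218  -4.36753477 126.48195618]
[  5.7605183   -3.86110082 160.48375337]
```

Call:
apply_moves --rows '[{"x": 6, "y": -4.3, "z": 20, "ax": 0, "ay": 0, "az": -1, "gripper": 0.35}, {"x": 0, "y": 0, "z": 30, "ax": 0, "ay": 0, "az": 0, "gripper": 0.35}, {"x": 0, "y": 0, "z": 25, "ax": 0, "ay": 0, "az": 0, "gripper": 0.35}, {"x": 0, "y": 0, "z": 15, "ax": 0, "ay": 0, "az": 0, "gripper": 0.35}, {"x": 0, "y": 0, "z": 0, "ax": 0, "ay": 0, "az": 0, "gripper": 0.35}]'

```text
clock: 1.92
position: [0.3925, -0.2064, 0.0713]
ee_rot: [0.992, 0.126, -0.001, -0.001]
ft_force: [0.1, 0.3, 0.2]
grip_width: 0.65
grasp_force: 0.0
```

```bash
python3 - <<'E'
from h import *
o=get_obs();Rt=R.from_quat(o['ee_rot']).as_matrix()
print(o['position'],o['grip_width'],Rt.round(3),((np.array([.391,-.205,.035])-o['position'])@Rt*1000).round(1),np.degrees(np.arctan2(Rt[1,0],Rt[0,0])))
E
```

```text
[ 0.39245382 -0.20643961  0.07131164] 0.649997596892794 [[ 0.968  0.249 -0.003]
 [ 0.249 -0.968  0.001]
 [-0.002 -0.002 -1.   ]] [-1.  -1.7 36.3] 14.435461392082805
```

Call:
apply_moves --rows '[{"x": -1, "y": -1.7, "z": 16, "ax": 0, "ay": 0, "az": 0, "gripper": 0.35}, {"x": 0, "y": 0, "z": 20, "ax": 0, "ay": 0, "az": 0, "gripper": 0.35}, {"x": 0, "y": 0, "z": 0, "ax": 0, "ay": 0, "az": 0, "gripper": 0.35}, {"x": 0, "y": 0, "z": 0, "ax": 0, "ay": 0, "az": 0, "gripper": 1}, {"x": 0, "y": 0, "z": 0, "ax": 0, "ay": 0, "az": 0, "gripper": 1}]'

```text
clock: 2.33
position: [0.3931, -0.2057, 0.0383]
ee_rot: [0.992, 0.126, 0.001, 0.001]
ft_force: [-0.2, -0.0, -0.7]
grip_width: 0.383
grasp_force: 0.0
```

Call:
apply_moves --rows '[{"x": 0, "y": 0, "z": 0, "ax": 0, "ay": 0, "az": 0, "gripper": 1}, {"x": 0, "y": 0, "z": 0, "ax": 0, "ay": 0, "az": 0, "gripper": 1}, {"x": 0, "y": 0, "z": 0, "ax": 0, "ay": 0, "az": 0, "gripper": 1}, {"x": 0, "y": 0, "z": 0, "ax": 0, "ay": 0, "az": 0, "gripper": 1}, {"x": 0, "y": 0, "z": 0, "ax": 0, "ay": 0, "az": 0, "gripper": 1}]'

```text
clock: 2.75
position: [0.3932, -0.2057, 0.0382]
ee_rot: [0.992, 0.126, 0.001, 0.001]
ft_force: [-2.1, 0.4, 9.8]
grip_width: 0.194
grasp_force: 59.0
```

```bash
cat >> h.py <<'E'
psi=np.radians(-34.5)
hx=np.array([np.cos(psi),np.sin(psi),0]);Z=np.array([0,0,1.])
a_=np.cos(np.radians(35))*Z-np.sin(np.radians(35))*hx     # spindle axis
u_=np.cos(np.radians(35))*hx+np.sin(np.radians(35))*Z     # up slope
l_=np.cross(a_,u_)                                        # left
PC=np.array([.6011,-.3336,.09])
def Rtool(phi):  # pointer phi deg left of up-slope
    x=np.cos(np.radians(phi))*u_+np.sin(np.radians(phi))*l_
    return np.column_stack([x,np.cross(-a_,x),-a_])
def delta(T,Rg):
    o=get_obs();Rt=R.from_quat(o['ee_rot']).as_matrix()
    print('t',o['clock'],'dpos tool mm',((T-o['position'])@Rt*1000).round(1),'world mm',((T-o['position'])*1000).round(1),'rotvec deg tool',np.degrees(R.from_matrix(Rt.T@Rg).as_rotvec()).round(2),'j',o['joint_pos'].round(2),'F',o['ft_force'].round(1))
E
python3 - <<'E'
from h import *
T=PC+a_*(.005+.038+.110);print(T);delta(T,Rtool(0))
E
```

```text
[ 0.528777   -0.28389378  0.21533026]
t 2.75 dpos tool mm [ 112.1  110.  -176.7] world mm [135.6 -78.2 177.1] rotvec deg tool [-14.87  32.67  47.42] j [ 0.81  0.21 -0.46  2.11  0.12  0.84 -1.04] F [-2.1  0.4  9.8]
```

Call:
apply_moves --rows '[{"x": 0, "y": 0, "z": -15, "ax": 0, "ay": 0, "az": 0, "gripper": 1}, {"x": 0, "y": 0, "z": -35, "ax": 0, "ay": 0, "az": 0, "gripper": 1}, {"x": 0, "y": 0, "z": -40, "ax": 0, "ay": 0, "az": 0, "gripper": 1}, {"x": 0, "y": 0, "z": -40, "ax": 0, "ay": 0, "az": 0, "gripper": 1}, {"x": 0, "y": 0, "z": -30, "ax": 0, "ay": 0, "az": 0, "gripper": 1}]'

```text
clock: 3.17
position: [0.3927, -0.2049, 0.2006]
ee_rot: [0.992, 0.126, 0.001, 0.001]
ft_force: [1.5, 0.1, -0.1]
grip_width: 0.197
grasp_force: 58.9
```

Call:
apply_moves --rows '[{"x": 0, "y": 0, "z": 0, "ax": -1.65, "ay": 3.63, "az": 5.27, "gripper": 1}, {"x": 0, "y": 0, "z": 0, "ax": -1.65, "ay": 3.63, "az": 5.27, "gripper": 1}, {"x": 0, "y": 0, "z": 0, "ax": -1.65, "ay": 3.63, "az": 5.27, "gripper": 1}, {"x": 0, "y": 0, "z": 0, "ax": -1.65, "ay": 3.63, "az": 5.27, "gripper": 1}, {"x": 0, "y": 0, "z": 0, "ax": -1.65, "ay": 3.63, "az": 5.27, "gripper": 1}]'

```text
clock: 3.58
position: [0.3921, -0.2053, 0.1976]
ee_rot: [0.979, -0.106, 0.166, 0.052]
ft_force: [0.4, 0.4, -1.2]
grip_width: 0.192
grasp_force: 58.8
```

Call:
apply_moves --rows '[{"x": 0, "y": 0, "z": 0, "ax": -1.65, "ay": 3.63, "az": 5.27, "gripper": 1}, {"x": 0, "y": 0, "z": 0, "ax": -1.65, "ay": 3.63, "az": 5.27, "gripper": 1}, {"x": 0, "y": 0, "z": 0, "ax": -1.65, "ay": 3.63, "az": 5.27, "gripper": 1}, {"x": 0, "y": 0, "z": 0, "ax": -1.65, "ay": 3.63, "az": 5.27, "gripper": 1}, {"x": 0, "y": 0, "z": 0, "ax": 0, "ay": 0, "az": 0, "gripper": 1}]'

```text
clock: 4.0
position: [0.3908, -0.2042, 0.1958]
ee_rot: [0.91, -0.285, 0.287, 0.09]
ft_force: [0.0, 1.4, -1.2]
grip_width: 0.192
grasp_force: 58.9
```

```bash
python3 - <<'E'
from h import *
delta(PC+a_*(.005+.038+.110),Rtool(0))
E
```

```text
t 4.0 dpos tool mm [141.3 -13.2  75. ] world mm [138.  -79.7  19.5] rotvec deg tool [ 0.13  0.03 -0.19] j [ 0.97 -0.5  -0.59  2.41 -0.24  0.56 -1.65] F [ 0.   1.4 -1.2]
```

Call:
apply_moves --rows '[{"x": 28, "y": -2.6, "z": 10, "ax": 0, "ay": 0, "az": 0, "gripper": 1}, {"x": 28, "y": -2.6, "z": 12, "ax": 0, "ay": 0, "az": 0, "gripper": 1}, {"x": 28, "y": -2.6, "z": 16, "ax": 0, "ay": 0, "az": 0, "gripper": 1}, {"x": 28, "y": -2.6, "z": 20, "ax": 0, "ay": 0, "az": 0, "gripper": 1}, {"x": 28, "y": -2.6, "z": 17, "ax": 0, "ay": 0, "az": 0, "gripper": 1}]'

```text
clock: 4.42
position: [0.531, -0.2854, 0.2161]
ee_rot: [0.911, -0.282, 0.286, 0.089]
ft_force: [-0.4, 0.0, -1.0]
grip_width: 0.194
grasp_force: 58.9
```

```bash
python3 - <<'E'
from h import *
import pickle
c=cam('wrist');o=get_obs();pickle.dump((c,o),open('w3.pkl','wb'))
delta(PC+a_*(.005+.038+.110),Rtool(0))
cv2.imwrite('pics/w3.png',c['color'][:,:,::-1])
E
```

```text
t 4.4667 dpos tool mm [-6.5 -0.8 -3.9] world mm [-5.8  4.9 -0.5] rotvec deg tool [-0.13  0.09 -0.01] j [ 1.25 -0.01 -0.89  2.04  0.25  0.53 -1.99] F [ 1.6 -3.6  3.4]
```

View pics/w3.png

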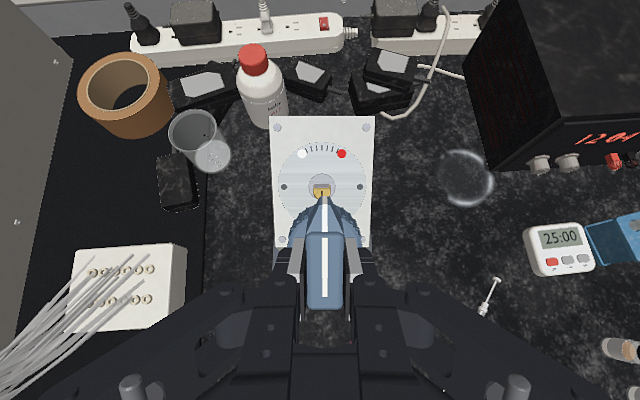

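The wrist view shows the dial squarely: white dot at (302,153), red dot at (342,153), spindle end near (322,190), partly behind the pointer nose. The handle is held with its line along the tool's x.

```bash
python3 - <<'E'
from h import *
import pickle
c,o=pickle.load(open('w3.pkl','rb'));im=c['color']
cr=cv2.resize(im[135:245,272:377,::-1],None,fx=5.4,fy=5.4,interpolation=2);cv2.imwrite('pics/w3c.png',cr)
hsv=cv2.cvtColor(im,cv2.COLOR_RGB2HSV)
red=cv2.inRange(hsv,(0,150,150),(6,255,255));red[:140]=0;red[170:]=0;red[:,:330]=0;red[:,355:]=0
ys,xs=np.nonzero(red);print('red',xs.mean(),ys.mean(),xs.size)
P0=PC+a_*.002
for n,(u,v) in dict(red=(xs.mean(),ys.mean()),white=(302,153.5),hl=(284,186.5),hr=(360,186.5)).items():
    P=onplane(c,u,v,n=a_,p0=P0)-P0;print(n,'left',P@l_*1000,'up',P@u_*1000)
for k in(0,.005,.021):print(k,proj(c,PC+a_*k))
# corners of the panel
print(proj(c,[PC+s*.048*l_+.065*u_ for s in(1,-1)]))
E
```

```text
red 341.29824561403507 153.140350877193 57
red left -17.12608673984621 up 32.75697711469116
white left 19.18523899862687 up 32.35806302461929
hl left 36.97215570555345 up 0.7387259665122604
hr left -35.557618659726224 up 0.8642420310091261
0 [[322.75189763 186.75621295]]
0.005 [[322.73073502 188.14936621]]
0.021 [[322.65806589 192.93410159]]
[[269.48200782 117.0135133 ]
 [376.0732207  117.22396493]]
```

View pics/w3c.png

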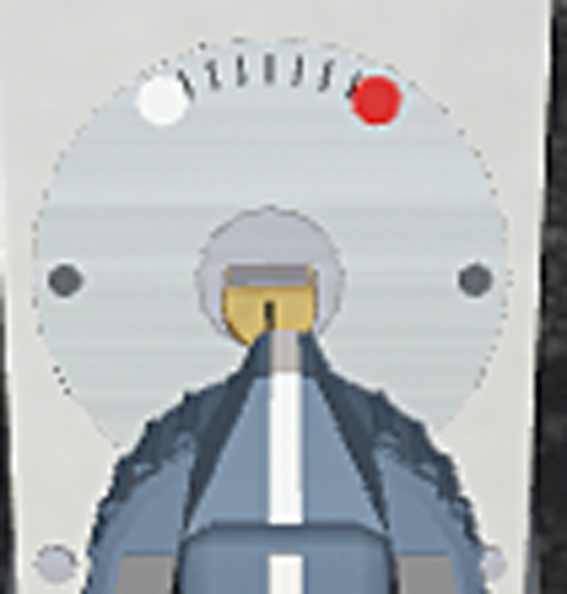

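The flat edge is level at crop y≈285 (x 228–315) and the black line is vertical at x 268, so the flat points straight up the slope. The spindle is midway between the dots, and the pointer nose tip is at (324.8,197).

```bash
python3 - <<'E'
from h import *
import pickle
c,o=pickle.load(open('w3.pkl','rb'));im=c['color']
Rt=R.from_quat(o['ee_rot']).as_matrix();p=o['position'];hsv=cv2.cvtColor(im,cv2.COLOR_RGB2HSV)
w=cv2.inRange(hsv,(0,0,200),(180,40,255))
for r in(206,215,225,240,255,270,285):
    x=np.nonzero(w[r,310:340])[0]+310;print(r,x.mean() if x.size else None,x.size,end='; ')
blue=cv2.inRange(hsv,(95,50,50),(125,255,255))
for r in(245,265,285):
    x=np.nonzero(blue[r,295:360])[0]+295;print('\nbar',r,x.min(),x.max(),end='')
y=np.nonzero(blue[:,318])[0];print('\ncol318',y.min(),y.max())
f=lambda u,v,z:((onplane(c,u,v,n=a_,p0=p+Rt[:,2]*z)-p)@Rt*1000).round(2)
print('front edge',f(324.5,232,-.008),'rear',f(324.5,y.max()+.5,-.008),'tip',f(324.8,197,.004))
for r in(240,270):print(f(324.3,r,-.008))
# spindle in tool frame: corrected seat
for k,(u,v) in dict(flatL=(272+228/5.4,135+285/5.4),flatR=(272+315/5.4,135+285/5.4),lineA=(272+268/5.4,135+300/5.4),lineB=(272+268/5.4,135+330/5.4)).items():
    print(k,((onplane(c,u,v,n=a_,p0=PC+a_*.021)-PC)@np.column_stack([l_,u_])*1000).round(2))
E
```

```text
206 326.57142857142856 7; 215 324.5 6; 225 324.5 6; 240 324.5 6; 255 324.5 6; 270 324.5 6; 285 324.0 5; 
bar 245 305 359
bar 265 306 342
bar 285 307 342
col318 199 309
front edge [15.31  0.58 -8.02] rear [-26.03   0.68  -7.96] tip [28.1   0.74  3.96]
[11.37  0.5  -8.02]
[-4.04  0.53 -8.  ]
flatL [7.52 4.78]
flatR [-6.84  4.8 ]
lineA [0.92 2.21]
lineB [ 0.92 -2.98]
```

```bash
cat >> h.py <<'E'
PCc=PC+.0007*l_+.0011*u_
def target(ret,phi=0,hx_=-.003,hy_=.00055,seat=.005,hz=.038):
    Rg=Rtool(phi);return PCc+a_*(seat+hz+ret)-Rg@np.array([hx_,hy_,0]),Rg
E
python3 - <<'E'
from h import *
delta(*target(.026))
E
```

```text
t 4.4667 dpos tool mm [-2.2 -1.9 80.1] world mm [ 37.4 -23.2 -66.9] rotvec deg tool [-0.13  0.09 -0.01] j [ 1.25 -0.01 -0.89  2.04  0.25  0.53 -1.99] F [ 1.6 -3.6  3.4]
```

Call:
apply_moves --rows '[{"x": -2.2, "y": -1.9, "z": 20, "ax": 0, "ay": 0, "az": 0, "gripper": 1}, {"x": 0, "y": 0, "z": 25, "ax": 0, "ay": 0, "az": 0, "gripper": 1}, {"x": 0, "y": 0, "z": 20, "ax": 0, "ay": 0, "az": 0, "gripper": 1}, {"x": 0, "y": 0, "z": 10, "ax": 0, "ay": 0, "az": 0, "gripper": 1}, {"x": 0, "y": 0, "z": 0, "ax": 0, "ay": 0, "az": 0, "gripper": 1}]'

```text
clock: 4.88
position: [0.5638, -0.3064, 0.1496]
ee_rot: [0.912, -0.283, 0.284, 0.089]
ft_force: [-0.8, 0.5, -0.5]
grip_width: 0.195
grasp_force: 58.9
```

Call:
apply_moves --rows '[{"x": 0, "y": 0, "z": 0, "ax": 0, "ay": 0, "az": 0, "gripper": 1}, {"x": 0, "y": 0, "z": 0, "ax": 0, "ay": 0, "az": 0, "gripper": 1}]'

```text
clock: 5.05
position: [0.5645, -0.3055, 0.153]
ee_rot: [0.911, -0.282, 0.286, 0.089]
ft_force: [-0.1, 0.9, -0.9]
grip_width: 0.197
grasp_force: 58.9
```

```bash
python3 - <<'E'
from h import *
import pickle
cs={n:cam(n) for n in('side','top')};o=get_obs();pickle.dump((cs,o),open('c4.pkl','wb'))
delta(*target(.026))
s=cs['side'];t=cs['top']
can=np.zeros((600,800,3),np.uint8)
a=cv2.resize(s['color'][160:285,345:455,::-1],None,fx=4.8,fy=4.8,interpolation=2);can[:600,:528]=a[:600]
b=cv2.resize(t['color'][85:165,330:385,::-1],None,fx=4.9,fy=4.9,interpolation=2);can[:392,530:530+b.shape[1]]=b[:,:270]
cv2.imwrite('pics/n1.png',can)
Rt=R.from_quat(o['ee_rot']).as_matrix()
print('side spindle end',proj(s,PCc+.021*a_),'handle mouth',proj(s,o['position']+Rt@[-.003,.00055,.038]))
E
```

```text
t 5.15 dpos tool mm [5.6 1.1 9.3] world mm [ 7.5 -6.5 -4.4] rotvec deg tool [0.03 0.08 0.05] j [ 1.15  0.19 -0.84  2.03  0.67  0.46 -2.35] F [-0.2  0.3  0.1]
side spindle end [[397.18369342 209.33927766]] handle mouth [[388.54202501 201.52529831]]
```

View pics/n1.png

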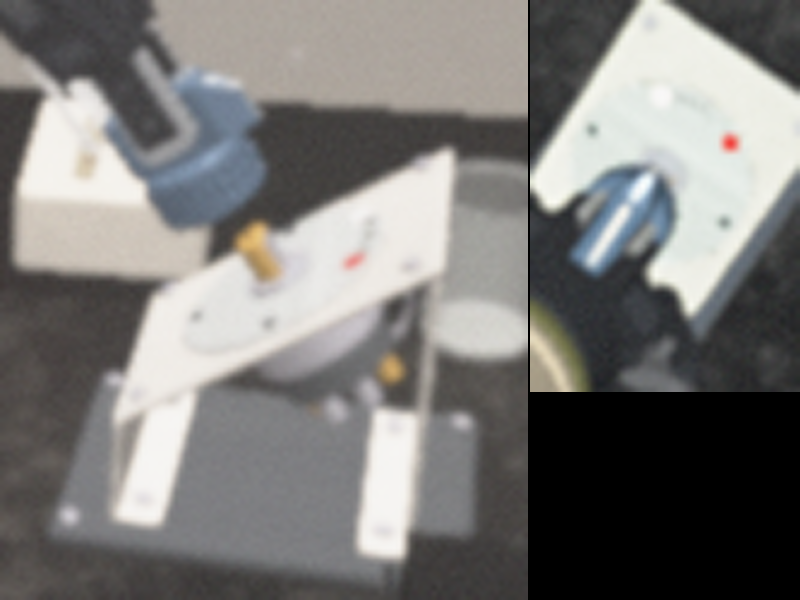

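The side crop shows the handle hub above the brass spindle: spindle end at (397.5,209.2), against (397.2,209.3) predicted, and mouth near (389.8,201). The top crop agrees. Next I measure the hub silhouette across the axis, to fix where the handle sits in the grip.

```bash
cat >> h.py <<'E'
def hubcheck(s,o):
    hsv=cv2.cvtColor(s['color'],cv2.COLOR_RGB2HSV);m=cv2.inRange(hsv,(98,70,40),(125,255,255))
    Rt=R.from_quat(o['ee_rot']).as_matrix();O=o['position']+Rt@[-.003,.00055,.038]
    k=np.zeros_like(m);q=proj(s,O)[0].astype(int);k[q[1]-45:q[1]+30,q[0]-30:q[0]+30]=255
    n,lab,st,_=cv2.connectedComponentsWithStats(m&k);i=1+st[1:,4].argmax();ys,xs=np.nonzero(lab==i)
    A=Rt[:,2]*-1;e=proj(s,[O,O+.02*A]);d=(e[1]-e[0]);L=np.linalg.norm(d);d/=L;n_=np.array([-d[1],d[0]])
    P=np.stack([xs,ys],1)-e[0];h=P@d;w=P@n_
    th=np.linspace(0,2*np.pi,72);ring=O+.02*(np.outer(np.cos(th),Rt[:,0])+np.outer(np.sin(th),Rt[:,1]))
    rp=(proj(s,ring)-e[0]);print('axis px len',L,'pred w',(rp@n_).min(),(rp@n_).max(),'pred hmin',(rp@d).min(),'obs hmin',np.percentile(h,.5)-.5)
    for lo in(-1,1,3,5,7):
        b=(h>=lo)&(h<lo+2);print(lo,'obs w',w[b].min()-.5,w[b].max()+.5)
    g=proj(s,[O,O+.001*Rt[:,0],O+.001*Rt[:,1],O+.001*A])-e[0];print('px per mm along x,y,a: (d,n)',np.stack([g[1:]@d,g[1:]@n_],1).round(3))
E
python3 - <<'E'
from h import *
import pickle
cs,o=pickle.load(open('c4.pkl','rb'));hubcheck(cs['side'],o)
E
```

```text
Traceback (most recent call last):
  File "h.py", line 43, in hubcheck
    n,lab,st,_=cv2.connectedComponentsWithStats(m&k);i=1+st[1:,4].argmax();ys,xs=np.nonzero(lab==i)
                                                         ~~~~~~~~~~~~~~~^^
ValueError: attempt to get argmax of an empty sequence
```

```bash
python3 - <<'E'
from h import *
import pickle
cs,o=pickle.load(open('c4.pkl','rb'))
h=cv2.cvtColor(cs['side']['color'],cv2.COLOR_RGB2HSV);print(h[195:206:2,380:400:3].tolist()[2], h[185:188,385:388].tolist()[0])
E
sed -i 's/(98,70,40),(125,255,255))$/(98,45,25),(125,255,255))/' h.py; grep -n "98,45" h.py
python3 - <<'E'
from h import *
import pickle
cs,o=pickle.load(open('c4.pkl','rb'));hubcheck(cs['side'],o)
E
```

```text
[[107, 53, 129], [107, 53, 124], [108, 53, 129], [106, 58, 133], [106, 59, 138], [106, 57, 143], [106, 47, 104]] [[108, 17, 149], [107, 34, 134], [107, 52, 127]]
40:    hsv=cv2.cvtColor(s['color'],cv2.COLOR_RGB2HSV);m=cv2.inRange(hsv,(98,45,25),(125,255,255))
axis px len 11.226472410015145 pred w -11.715075973597378 11.770247515072683 pred hmin -3.6341138130242396 obs hmin -3.64801382285072
-1 obs w -7.872299948764979 12.821925252427102
1 obs w -8.98592376628298 13.647332634517978
3 obs w -8.713404100532054 13.366964583928953
5 obs w -8.993772151121078 13.63948424967988
7 obs w -9.274140201710104 15.29814739869973
px per mm along x,y,a: (d,n) [[-0.065  0.552]
 [-0.165 -0.201]
 [ 0.558  0.   ]]
```

The earlier wrist reading was taken while the arm was still settling. I'll measure again at rest.

Call:
apply_moves --rows '[{"x": 5, "y": 1, "z": 0, "ax": 0, "ay": 0, "az": 0, "gripper": 1}, {"x": 0, "y": 0, "z": 0, "ax": 0, "ay": 0, "az": 0, "gripper": 1}, {"x": 0, "y": 0, "z": 0, "ax": 0, "ay": 0, "az": 0, "gripper": 1}, {"x": 0, "y": 0, "z": 0, "ax": 0, "ay": 0, "az": 0, "gripper": 1}]'

```text
clock: 5.48
position: [0.5671, -0.3085, 0.1551]
ee_rot: [0.911, -0.283, 0.286, 0.089]
ft_force: [-0.4, -0.6, -2.3]
grip_width: 0.195
grasp_force: 58.9
```

```bash
python3 - <<'E'
from h import *
import pickle
o0=get_obs();s=cam('side');o=get_obs();print('drift mm',(o['position']-o0['position'])*1000)
delta(*target(.026));hubcheck(s,o0)
c=cam('wrist');o=get_obs();im=c['color'];Rt=R.from_quat(o['ee_rot']).as_matrix();p=o['position']
cv2.imwrite('pics/w5.png',im[:,:,::-1])
print('cam in tool',(-c['R'].T@c['t']-p)@Rt*1000)
hsv=cv2.cvtColor(im,cv2.COLOR_RGB2HSV);blue=cv2.inRange(hsv,(95,50,50),(125,255,255))
w=cv2.inRange(hsv,(0,0,200),(180,40,255))
y=np.nonzero(blue[:330,318])[0];print(y.min(),y.max(),[ (np.nonzero(w[r,312:340])[0]+312).mean() for r in (225,240,255,270,285)])
f=lambda u,v,z:((onplane(c,u,v,n=Rt[:,2],p0=p+Rt[:,2]*z)-p)@Rt*1000).round(2)
print('rear',f(324.5,y.max()+.5,-.008),'front',f(324.5,232,-.008))
E
```

```text
drift mm [-0.0390787   0.10965675 -0.16291378]
t 5.5333 dpos tool mm [1.5 0.2 8.4] world mm [ 4.9 -3.6 -6.1] rotvec deg tool [-0.01  0.16 -0.  ] j [ 1.15  0.2  -0.84  2.02  0.67  0.47 -2.34] F [ 0.3  0.1 -0.7]
axis px len 11.25336388857778 pred w -11.753888642336264 11.811045074933784 pred hmin -3.676336356160749 obs hmin -3.853919089712782
-1 obs w -9.164134505299348 12.91778179615454
1 obs w -8.612933978646005 14.020182849461225
3 obs w -9.179278537368997 13.737010570099729
5 obs w -8.91125029007715 14.005038817391576
7 obs w -9.194422569438647 16.20984092400495
px per mm along x,y,a: (d,n) [[-0.066  0.555]
 [-0.167 -0.2  ]
 [ 0.56   0.   ]]
cam in tool [  74.66854243    1.25858911 -132.00735974]
200 309 [np.float64(324.5), np.float64(324.5), np.float64(324.5), np.float64(324.5), np.float64(324.5)]
rear [-19.78   1.48  -8.  ] front [20.52  1.47 -8.  ]
```

Call:
apply_moves --rows '[{"x": -2.2, "y": -0.4, "z": 7, "ax": 0, "ay": 0, "az": 0, "gripper": 1}, {"x": 0, "y": 0, "z": 6, "ax": 0, "ay": 0, "az": 0, "gripper": 1}, {"x": 0, "y": 0, "z": 0, "ax": 0, "ay": 0, "az": 0, "gripper": 1}, {"x": 0, "y": 0, "z": 0, "ax": 0, "ay": 0, "az": 0, "gripper": 1}]'

```text
clock: 5.92
position: [0.5719, -0.3109, 0.1425]
ee_rot: [0.911, -0.283, 0.286, 0.088]
ft_force: [-0.7, -1.2, -0.3]
grip_width: 0.194
grasp_force: 58.9
```

```bash
sed -i 's/hx_=-.003,hy_=.00055/hx_=.0007,hy_=.0011/; s/Rt@\[-.003,.00055,.038\]/Rt@[.0007,.0011,.038]/' h.py; python3 - <<'E'
from h import *
import pickle
o0=get_obs();s=cam('side');t=cam('top');o=get_obs()
delta(*target(.016));hubcheck(s,o0)
can=np.zeros((600,800,3),np.uint8)
a=cv2.resize(s['color'][175:235,360:430,::-1],None,fx=7.5,fy=7.5,interpolation=2);can[:450,:525]=a
b=cv2.resize(t['color'][85:165,330:385,::-1],None,fx=4.9,fy=4.9,interpolation=2);can[:392,530:530+b.shape[1]]=b[:,:270]
cv2.imwrite('pics/n2.png',can)
E
```

```text
t 6.0167 dpos tool mm [0.1 0.4 5.5] world mm [ 2.5 -2.1 -4.5] rotvec deg tool [-0.04  0.16  0.  ] j [ 1.12  0.23 -0.82  2.02  0.73  0.46 -2.39] F [ 0.4 -0.4 -0.8]
axis px len 11.163438185529037 pred w -11.711974484659176 11.769145416099677 pred hmin -3.8580423479145427 obs hmin -2.5412596595227694
-1 obs w -9.34928811770904 11.06326293423883
1 obs w -10.470032499799114 12.162904617946966
3 obs w -11.04095604003512 11.877442847828963
5 obs w -10.776596968299057 12.141801919565026
7 obs w -11.06205873841706 12.955981833155159
px per mm along x,y,a: (d,n) [[-0.069  0.553]
 [-0.175 -0.198]
 [ 0.555  0.   ]]
```

View pics/n2.png

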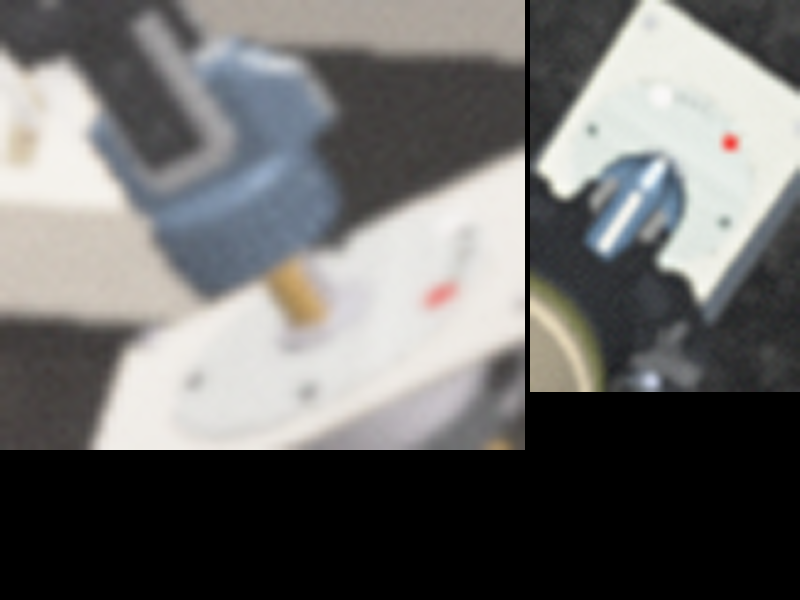

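The side crop shows the mouth just over the brass spindle and in line with it, and the top crop shows the pointer straight up the slope. Pushing on.

Call:
apply_moves --rows '[{"x": 0, "y": 0.3, "z": 4, "ax": 0, "ay": 0, "az": 0, "gripper": 1}, {"x": 0, "y": 0, "z": 4, "ax": 0, "ay": 0, "az": 0, "gripper": 1}, {"x": 0, "y": 0, "z": 1, "ax": 0, "ay": 0, "az": 0, "gripper": 1}, {"x": 0, "y": 0, "z": 0, "ax": 0, "ay": 0, "az": 0, "gripper": 1}]'

```text
clock: 6.35
position: [0.577, -0.3148, 0.1362]
ee_rot: [0.911, -0.283, 0.287, 0.088]
ft_force: [5.4, -2.4, -0.1]
grip_width: 0.191
grasp_force: 58.6
```

```bash
python3 - <<'E'
from h import *
delta(*target(.0));o=get_obs();print(o['ft_force']@R.from_quat(o['ee_rot']).as_matrix(),o['torque'])
E
```

```text
t 6.35 dpos tool mm [-1.1  0.1 12.3] world mm [  5.   -3.5 -10.7] rotvec deg tool [-0.06  0.06 -0.01] j [ 1.1   0.25 -0.8   2.01  0.77  0.45 -2.42] F [ 5.4 -2.4 -0.1]
[ 4.72453107 -1.06700815  3.42217071] [-0.3783898  -0.62678446  0.02321639]
```

Call:
apply_moves --rows '[{"x": 0, "y": 0, "z": 4, "ax": 0, "ay": 0, "az": 0, "gripper": 1}, {"x": 0, "y": 0, "z": 4, "ax": 0, "ay": 0, "az": 0, "gripper": 1}, {"x": 0, "y": 0, "z": 1, "ax": 0, "ay": 0, "az": 0, "gripper": 1}, {"x": 0, "y": 0, "z": 0, "ax": 0, "ay": 0, "az": 0, "gripper": 1}]'

```text
clock: 6.68
position: [0.5815, -0.3177, 0.1288]
ee_rot: [0.911, -0.283, 0.287, 0.088]
ft_force: [6.5, -3.7, 1.6]
grip_width: 0.198
grasp_force: 58.7
```

```bash
python3 - <<'E'
from h import *
delta(*target(.0));o=get_obs();print(o['ft_force']@R.from_quat(o['ee_rot']).as_matrix(),o['torque'])
E
```

```text
t 6.6833 dpos tool mm [-1.2  0.2  3.2] world mm [ 0.6 -0.7 -3.3] rotvec deg tool [-0.07  0.05 -0.  ] j [ 1.07  0.28 -0.78  2.01  0.81  0.45 -2.45] F [ 6.5 -3.7  1.6]
[ 7.07598199 -0.59783629  2.94228685] [-0.65365768 -1.07848259  0.08885489]
```

Call:
apply_moves --rows '[{"x": 0.5, "y": 0, "z": 3, "ax": 0, "ay": 0, "az": 0, "gripper": 1}, {"x": 0, "y": 0, "z": 2, "ax": 0, "ay": 0, "az": 0, "gripper": 1}, {"x": 0, "y": 0, "z": 0, "ax": 0, "ay": 0, "az": 0, "gripper": 1}, {"x": 0, "y": 0, "z": 0, "ax": 0, "ay": 0, "az": 0, "gripper": 1}]'

```text
clock: 7.02
position: [0.5836, -0.3186, 0.1268]
ee_rot: [0.911, -0.282, 0.287, 0.09]
ft_force: [-31.9, 17.5, 44.4]
grip_width: 0.195
grasp_force: 68.5
```

```bash
python3 - <<'E'
from h import *
delta(*target(.0));o=get_obs();print(o['ft_force']@R.from_quat(o['ee_rot']).as_matrix(),o['torque'])
E
```

```text
t 7.0167 dpos tool mm [-1.9  0.7  0.3] world mm [-1.6  0.2 -1.3] rotvec deg tool [0.09 0.01 0.12] j [ 1.06  0.28 -0.77  2.    0.83  0.45 -2.47] F [-31.9  17.5  44.4]
[ -4.21553187   3.66304499 -57.08715217] [ 0.49713818  1.66621178 -0.40644609]
```

A push of 57 N against the ring at the expected depth: seated. I ease off, hold a moment, then turn.

Call:
apply_moves --rows '[{"x": 0, "y": 0, "z": -1, "ax": 0, "ay": 0, "az": 0, "gripper": 1}, {"x": 0, "y": 0, "z": 0, "ax": 0, "ay": 0, "az": 0, "gripper": 1}, {"x": 0, "y": 0, "z": 0, "ax": 0, "ay": 0, "az": 0, "gripper": 1}, {"x": 0, "y": 0, "z": 0, "ax": 0, "ay": 0, "az": 0, "gripper": 1}]'

```text
clock: 7.35
position: [0.5835, -0.3185, 0.1268]
ee_rot: [0.911, -0.282, 0.287, 0.089]
ft_force: [-14.9, 9.3, 26.1]
grip_width: 0.196
grasp_force: 64.7
```

```bash
python3 - <<'E'
from h import *
delta(*target(.0));o=get_obs();print(o['ft_force']@R.from_quat(o['ee_rot']).as_matrix())
s=cam('side');t=cam('top')
can=np.zeros((600,800,3),np.uint8)
a=cv2.resize(s['color'][175:245,360:430,::-1],None,fx=7.5,fy=7.5,interpolation=2);can[:525,:525]=a
b=cv2.resize(t['color'][85:165,330:385,::-1],None,fx=4.9,fy=4.9,interpolation=2);can[:392,530:530+b.shape[1]]=b[:,:270]
cv2.imwrite('pics/n3.png',can)
E
```

```text
t 7.35 dpos tool mm [-1.8  0.6  0.4] world mm [-1.4  0.2 -1.4] rotvec deg tool [-0.    0.02  0.07] j [ 1.06  0.28 -0.77  2.    0.82  0.45 -2.46] F [-14.9   9.3  26.1]
[  0.59182008   0.78791946 -31.47063191]
```

View pics/n3.png

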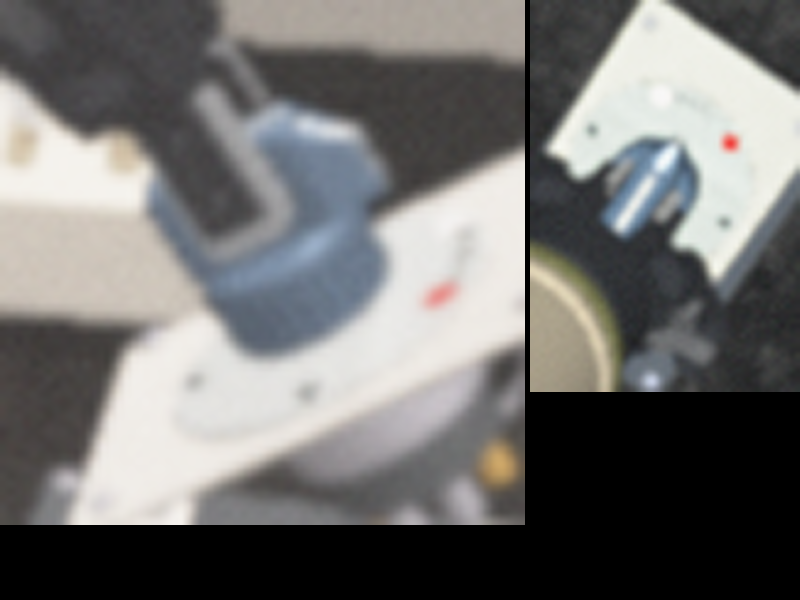

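Fully home: the hub is on the ring, with the pointer midway between the dots. Turning anticlockwise, which is az negative.

Call:
apply_moves --rows '[{"x": 0, "y": 0, "z": 0, "ax": 0, "ay": 0, "az": -4, "gripper": 1}, {"x": 0, "y": 0, "z": 0, "ax": 0, "ay": 0, "az": -4, "gripper": 1}, {"x": 0, "y": 0, "z": 0, "ax": 0, "ay": 0, "az": -4, "gripper": 1}, {"x": 0, "y": 0, "z": 0, "ax": 0, "ay": 0, "az": -4, "gripper": 1}, {"x": 0, "y": 0, "z": 0, "ax": 0, "ay": 0, "az": -4, "gripper": 1}]'

```text
clock: 7.87
position: [0.5844, -0.3186, 0.1275]
ee_rot: [0.946, -0.118, 0.268, 0.138]
ft_force: [-7.6, 5.4, 21.4]
grip_width: 0.198
grasp_force: 63.8
```

Call:
apply_moves --rows '[{"x": 0, "y": 0, "z": 0, "ax": 0, "ay": 0, "az": -4, "gripper": 1}, {"x": 0, "y": 0, "z": 0, "ax": 0, "ay": 0, "az": -4, "gripper": 1}, {"x": 0, "y": 0, "z": 0, "ax": 0, "ay": 0, "az": -3, "gripper": 1}, {"x": 0, "y": 0, "z": 0, "ax": 0, "ay": 0, "az": 0, "gripper": 1}, {"x": 0, "y": 0, "z": 0, "ax": 0, "ay": 0, "az": 0, "gripper": 1}]'

```text
clock: 8.28
position: [0.5845, -0.3182, 0.1274]
ee_rot: [0.953, -0.028, 0.254, 0.162]
ft_force: [-8.3, 6.8, 22.0]
grip_width: 0.197
grasp_force: 63.9
```

```bash
python3 - <<'E'
from h import *
delta(*target(.0,30));o=get_obs();M=R.from_quat(o['ee_rot']).as_matrix();print(o['ft_force']@M,o['torque']@M)
E
```

```text
t 8.2833 dpos tool mm [-3.8  0.   0.4] world mm [-3.1 -0.3 -2.2] rotvec deg tool [-0.05 -0.11  1.1 ] j [ 1.14  0.31 -0.86  2.    0.88  0.47 -1.96] F [-8.3  6.8 22. ]
[  3.8137525    1.20323988 -24.18672692] [ 0.02618104  0.55220427 -0.03320395]
```

Call:
apply_moves --rows '[{"x": 0, "y": 0, "z": 0, "ax": 0, "ay": 0, "az": -3, "gripper": 1}, {"x": 0, "y": 0, "z": 0, "ax": 0, "ay": 0, "az": -3, "gripper": 1}, {"x": 0, "y": 0, "z": 0, "ax": 0, "ay": 0, "az": 0, "gripper": 1}, {"x": 0, "y": 0, "z": 0, "ax": 0, "ay": 0, "az": 0, "gripper": 1}]'

```text
clock: 8.62
position: [0.5846, -0.318, 0.1274]
ee_rot: [0.953, 0.022, 0.245, 0.175]
ft_force: [-8.6, 7.2, 23.3]
grip_width: 0.199
grasp_force: 64.0
```

```bash
python3 - <<'E'
from h import *
delta(*target(.0,30));o=get_obs();M=R.from_quat(o['ee_rot']).as_matrix();print(o['ft_force']@M,o['torque']@M)
E
```

```text
t 8.6167 dpos tool mm [-3.8 -0.2  0.4] world mm [-3.2 -0.5 -2.2] rotvec deg tool [-0.06 -0.12  7.11] j [ 1.16  0.31 -0.88  2.    0.89  0.47 -1.86] F [-8.6  7.2 23.3]
[  4.06314827   1.64188722 -25.53913445] [0.10758229 0.51756847 0.00288478]
```

Call:
apply_moves --rows '[{"x": 0, "y": 0, "z": 0, "ax": 0, "ay": 0, "az": -3, "gripper": 1}, {"x": 0, "y": 0, "z": 0, "ax": 0, "ay": 0, "az": -2, "gripper": 1}, {"x": 0, "y": 0, "z": 0, "ax": 0, "ay": 0, "az": 0, "gripper": 1}, {"x": 0, "y": 0, "z": 0, "ax": 0, "ay": 0, "az": 0, "gripper": 1}]'

```text
clock: 8.95
position: [0.5846, -0.3179, 0.1273]
ee_rot: [0.951, 0.064, 0.237, 0.186]
ft_force: [-9.4, 7.0, 22.1]
grip_width: 0.194
grasp_force: 64.0
```

```bash
python3 - <<'E'
from h import *
delta(*target(.0,30));o=get_obs();M=R.from_quat(o['ee_rot']).as_matrix();print(o['ft_force']@M,o['torque']@M)
E
```

```text
t 8.95 dpos tool mm [-3.8 -0.3  0.4] world mm [-3.2 -0.6 -2.1] rotvec deg tool [-0.07 -0.13 12.1 ] j [ 1.17  0.32 -0.89  2.    0.9   0.48 -1.78] F [-9.4  7.  22.1]
[  2.64734883   1.70194686 -24.83642562] [0.13874417 0.57329658 0.09226103]
```

Call:
apply_moves --rows '[{"x": 0, "y": 0, "z": 0, "ax": 0, "ay": 0, "az": -3, "gripper": 1}, {"x": 0, "y": 0, "z": 0, "ax": 0, "ay": 0, "az": 0, "gripper": 1}, {"x": 0, "y": 0, "z": 0, "ax": 0, "ay": 0, "az": 0, "gripper": 1}]'

```text
clock: 9.2
position: [0.5847, -0.3178, 0.1273]
ee_rot: [0.949, 0.088, 0.232, 0.192]
ft_force: [-8.4, 7.9, 22.8]
grip_width: 0.198
grasp_force: 64.0
```

```bash
python3 - <<'E'
from h import *
delta(*target(.0,30));o=get_obs();M=R.from_quat(o['ee_rot']).as_matrix();print(o['ft_force']@M,o['torque']@M)
c=cam('wrist');cv2.imwrite('pics/w6.png',np.hstack([cv2.resize(c['color'][140:320,250:400,::-1],None,fx=3.3,fy=3.3,interpolation=2)]))
E
```

```text
t 9.2 dpos tool mm [-3.9 -0.4  0.4] world mm [-3.2 -0.8 -2.1] rotvec deg tool [-0.07 -0.13 15.11] j [ 1.18  0.32 -0.9   2.    0.91  0.48 -1.73] F [-8.4  7.9 22.8]
[  3.98811526   1.43215473 -25.19706412] [0.14992702 0.62205708 0.0618623 ]
```

View pics/w6.png

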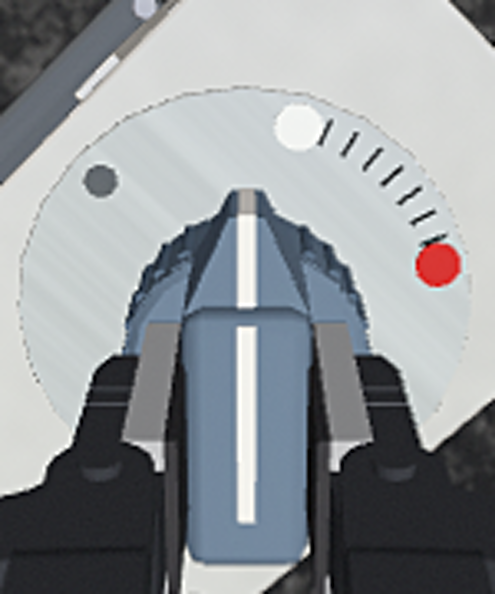

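The pointer is about 15° past the white dot. The play is at most 10° either way, so the spindle must be on the load stop. That was also my 11th picture, one over the limit of 10, so from here I work by numbers only. I unwind the play to bring the pointer back to the dot, and relax the push.

Call:
apply_moves --rows '[{"x": 0, "y": 0, "z": -0.5, "ax": 0, "ay": 0, "az": 4, "gripper": 1}, {"x": 0, "y": 0, "z": 0, "ax": 0, "ay": 0, "az": 4, "gripper": 1}, {"x": 0, "y": 0, "z": 0, "ax": 0, "ay": 0, "az": 3, "gripper": 1}, {"x": 0, "y": 0, "z": 0, "ax": 0, "ay": 0, "az": 0, "gripper": 1}, {"x": 0, "y": 0, "z": 0, "ax": 0, "ay": 0, "az": 0, "gripper": 1}]'

```text
clock: 9.67
position: [0.5839, -0.3175, 0.1268]
ee_rot: [0.954, -0.003, 0.249, 0.168]
ft_force: [-5.3, 5.7, 16.0]
grip_width: 0.194
grasp_force: 62.9
```

```bash
python3 - <<'E'
from h import *
delta(*target(.0,30));o=get_obs();M=R.from_quat(o['ee_rot']).as_matrix();print(o['ft_force']@M,o['torque']@M)
E
```

```text
t 9.6667 dpos tool mm [-3.   0.7  0.5] world mm [-2.4 -1.  -1.6] rotvec deg tool [-0.12 -0.05  4.05] j [ 1.15  0.31 -0.87  2.    0.88  0.47 -1.91] F [-5.3  5.7 16. ]
[  3.45407128   0.21695785 -17.47618219] [0.3772854  0.50339448 0.10119779]
```

Call:
apply_moves --rows '[{"x": 0, "y": 0, "z": 0, "ax": 0, "ay": 0, "az": 0, "gripper": 0.5}, {"x": 0, "y": 0, "z": 0, "ax": 0, "ay": 0, "az": 0, "gripper": 0.5}, {"x": 0, "y": 0, "z": 0, "ax": 0, "ay": 0, "az": 0, "gripper": 0.5}, {"x": 0, "y": 0, "z": -10, "ax": 0, "ay": 0, "az": 0, "gripper": 0.5}, {"x": 0, "y": 0, "z": -20, "ax": 0, "ay": 0, "az": 0, "gripper": 0.5}]'

```text
clock: 10.08
position: [0.5669, -0.3087, 0.1476]
ee_rot: [0.955, -0.005, 0.246, 0.167]
ft_force: [0.4, 0.4, -0.2]
grip_width: 0.499
grasp_force: 0.0
```

Call:
apply_moves --rows '[{"x": 0, "y": 0, "z": -30, "ax": 0, "ay": 0, "az": 0, "gripper": 0.5}, {"x": 0, "y": 0, "z": -30, "ax": 0, "ay": 0, "az": 0, "gripper": 0.5}, {"x": 0, "y": 0, "z": -10, "ax": 0, "ay": 0, "az": 0, "gripper": 0.5}, {"x": 0, "y": 0, "z": 0, "ax": 0, "ay": 0, "az": 0, "gripper": 0.5}, {"x": 0, "y": 0, "z": 0, "ax": 0, "ay": 0, "az": 0, "gripper": 0.5}]'

```text
clock: 10.5
position: [0.5359, -0.2887, 0.2049]
ee_rot: [0.954, -0.005, 0.247, 0.169]
ft_force: [-0.4, -0.2, -0.3]
grip_width: 0.501
grasp_force: 0.0
```

```bash
python3 - <<'E'
from h import *
import pickle
delta(*target(.1,30))
c=cam('wrist');o=get_obs();im=c['color'];pickle.dump((c,o),open('w7.pkl','wb'))
hsv=cv2.cvtColor(im,cv2.COLOR_RGB2HSV);S=PCc+a_*.005
q=proj(c,[S,S+.046*a_]);print('seat px, top px',q)
u,v=q[1].astype(int);k=np.zeros(im.shape[:2],np.uint8);cv2.circle(k,(u,v),75,255,-1)
blue=cv2.inRange(hsv,(95,50,50),(125,255,255))&k
n,lab,st,cen=cv2.connectedComponentsWithStats(blue);i=1+st[1:,4].argmax();print('blue',st[i],cen[i])
B=np.uint8(lab==i)*255;hull=cv2.convexHull(cv2.findContours(B,0,2)[0][0] if False else cv2.findNonZero(B));hm=cv2.fillPoly(np.zeros_like(B),[hull],255)
w=cv2.inRange(hsv,(0,0,190),(180,45,255))&hm
ys,xs=np.nonzero(w);print('white',xs.size)
n,lab,st,cen=cv2.connectedComponentsWithStats(w);print(st,cen)
for i in range(1,n):
    if st[i,4]<25: continue
    vx,vy,x0,y0=cv2.fitLine(np.argwhere(lab==i)[:,::-1].astype(np.float32),2,0,.01,.01).ravel()
    P=[(onplane(c,x0+s*vx*10,y0+s*vy*10,n=a_,p0=S+.046*a_)-S)@np.column_stack([u_,l_])*1000 for s in(-1,1)]
    d=P[1]-P[0];d=d if d[0]>0 else -d;print('line phi',np.degrees(np.arctan2(d[1],d[0])),'pts up,left',P)
E
```

```text
t 10.5 dpos tool mm [-0.2 -1.6 -3.5] world mm [-1.7  2.6  2.2] rotvec deg tool [0.02 0.19 3.92] j [ 1.46  0.03 -1.11  2.05  0.34  0.51 -1.47] F [-0.4 -0.2 -0.3]
seat px, top px [[322.32699135 187.46098112]
 [322.00580935 203.6905849 ]]
blue [ 297  159   49   68 1912] [321.35460251 194.21600418]
white 276
[[     0      0    640    400 255724]
 [   320    161      3     17     51]
 [   310    162      7      7     13]
 [   327    162      7      7     14]
 [   308    170      1      1      1]
 [   335    170      1      1      1]
 [   303    175      1      1      1]
 [   320    180      3     39    117]
 [   297    189      1      2      2]
 [   297    194      1      2      2]
 [   344    200      1      1      1]
 [   301    205      1      1      1]
 [   302    207      8     15     37]
 [   341    206      1      1      1]
 [   333    208      8     13     34]] [[319.49876429 199.50620982]
 [321.         169.        ]
 [313.         165.53846154]
 [329.92857143 165.64285714]
 [308.         170.        ]
 [335.         170.        ]
 [303.         175.        ]
 [321.         199.        ]
 [297.         189.5       ]
 [297.         194.5       ]
 [344.         200.        ]
 [301.         205.        ]
 [306.83783784 214.05405405]
 [341.         206.        ]
 [335.55882353 214.32352941]]
line phi 33.74089268931853 pts up,left [array([28.01491348, 19.6291887 ]), array([15.596255  , 11.33416138])]
line phi 33.73807462084178 pts up,left [array([9.20260707, 7.06376091]), array([-3.9769988 , -1.73860285])]
line phi 59.506463231099964 pts up,left [array([-9.42325465, 11.83294109]), array([-17.55557626,  -1.97656332])]
line phi 7.079111418628023 pts up,left [array([ -9.38700459, -14.40984952]), array([  6.54364339, -12.43148017])]
```

```bash
python3 - <<'E'
from h import *
s=cam('side');Rg=Rtool(33.7);S=PCc+a_*.005
hubcheck(s,dict(position=S-Rg@[.0007,.0011,.038],ee_rot=R.from_matrix(Rg).as_quat()))
o=get_obs();print(o['clock'],o['joint_velocities'].round(3))
E
```

```text
axis px len 11.03708765971673 pred w -11.655066966145124 11.713181030560524 pred hmin -4.106851949235182 obs hmin -1.5349945258872695
-1 obs w -7.369582891319954 9.438329437082592
1 obs w -9.87142175034963 10.542020682847173
3 obs w -9.601676790928272 11.645711928611757
5 obs w -9.883777454389206 11.915456888033114
7 obs w -10.165878117850138 12.467302510915406
px per mm along x,y,a: (d,n) [[ 0.041  0.567]
 [-0.196  0.141]
 [ 0.549  0.   ]]
10.6 [-0.01   0.012  0.001 -0.001 -0.011  0.     0.011]
```

```bash
python3 - <<'E'
from h import *
s=cam('side')['color'][175:245,360:430,::-1]
a=cv2.resize(s,None,fx=7.5,fy=7.5,interpolation=2);b=cv2.imread('pics/n3.png')[:525,:525]
for n,i in(('held',b),('now',a)):
    h=cv2.cvtColor(np.ascontiguousarray(i),cv2.COLOR_BGR2HSV);m=cv2.inRange(h,(98,45,25),(125,255,255));g=i.max(2)
    print(n,[(c,int(np.nonzero(m[200:380,c])[0].max()+200)) for c in range(225,385,20)])
    print('  value down col 290:',g[300:400:8,290].tolist())
    print('  value across row 280:',g[280,180:420:12].tolist())
E
```

```text
held [(225, 309), (245, 339), (265, 345), (285, 342), (305, 334), (325, 326), (345, 313), (365, 293)]
  value down col 290: [128, 127, 125, 123, 121, 120, 143, 187, 221, 228, 226, 222, 220]
  value across row 280: [195, 150, 130, 141, 153, 162, 162, 157, 151, 147, 141, 135, 140, 139, 140, 140, 142, 179, 227, 232]
now [(225, 307), (245, 332), (265, 344), (285, 342), (305, 334), (325, 325), (345, 311), (365, 292)]
  value down col 290: [130, 124, 120, 118, 124, 129, 146, 190, 222, 229, 225, 223, 220]
  value across row 280: [200, 165, 124, 131, 140, 149, 155, 153, 149, 140, 136, 140, 138, 138, 139, 142, 150, 188, 231, 232]
```

```bash
python3 - <<'E'
from h import *
s=cam('side');th=np.linspace(0,2*np.pi,721)
g=s['color'].max(2).astype(float)
for col in(396,399,402):
    v=g[212:230,col];mid=(v[:4].min()+v[-4:].mean())/2
    j=np.nonzero(v>mid)[0];j=j[j>3][0];edge=212+j-1+(mid-v[j-1])/(v[j]-v[j-1])
    r=[]
    for h in(.003,.005,.007,.009):
        P=proj(s,PCc+a_*h+.02*(np.outer(np.cos(th),u_)+np.outer(np.sin(th),l_)));k=np.abs(P[:,0]-col)<.3;r.append(round(P[k,1].max(),2))
    print(col,'edge',round(edge,2),'pred h=3,5,7,9mm',r)
# calibration of side camera on the red dot
hsv=cv2.cvtColor(s['color'],cv2.COLOR_RGB2HSV);m=cv2.inRange(hsv,(0,110,120),(8,255,255))|cv2.inRange(hsv,(172,110,120),(180,255,255));m[:200]=0;m[230:]=0;m[:,405:][:,30:]=0;m[:,:405]=0
ys,xs=np.nonzero(m);print('red obs',xs.mean(),ys.mean(),'pred',proj(s,PCc+.002*a_+.0315*u_-.0182*l_))
E
```

```text
396 edge 222.26 pred h=3,5,7,9mm [np.float64(224.8), np.float64(223.8), np.float64(222.76), np.float64(221.67)]
399 edge 221.38 pred h=3,5,7,9mm [np.float64(224.11), np.float64(222.95), np.float64(221.78), np.float64(220.59)]
402 edge 220.14 pred h=3,5,7,9mm [np.float64(222.85), np.float64(221.6), np.float64(220.33), np.float64(219.03)]
red obs nan nan pred [[418.13327358 215.21710842]]<stdin>:13: RuntimeWarning: Mean of empty slice.
  ret = ret.dtype.type(ret / rcount)
```

```bash
python3 - <<'E'
from h import *
import pickle
cs=pickle.load(open('c0.pkl','rb'))
s=cs['side'];im=s['color'].astype(int)
for nm,s in(('start',s),('now',cam('side'))):
    im=s['color'].astype(int);d=im[:,:,0]-im[:,:,1:].max(2);d=d*(d>25);q=np.zeros_like(d);q[206:222,408:428]=d[206:222,408:428]
    ys,xs=np.nonzero(q);w=q[ys,xs];print(nm,'red',(xs*w).sum()/w.sum(),(ys*w).sum()/w.sum(),'pred',proj(s,PCc+.002*a_+.0315*u_-.0182*l_))
s=cs['side'];im=s['color'];hsv=cv2.cvtColor(im,cv2.COLOR_RGB2HSV);g=cv2.inRange(hsv,(12,90,90),(30,255,255));g[:200]=0;g[230:]=0;g[:,:385]=0;g[:,412:]=0
ys,xs=np.nonzero(g);A=proj(s,[PCc+a_*.005,PCc+a_*.021]);d=A[1]-A[0];L=np.linalg.norm(d);d/=L;n=np.array([-d[1],d[0]])
P=np.stack([xs,ys],1)-A[0];print('gold n',xs.size,'axial px',(P@d).min(),(P@d).max(),'lat',(P@n).min(),(P@n).max(),'L',L)
th=np.linspace(0,6.28,200);e=proj(s,PCc+a_*.021+.008*(np.outer(np.cos(th),u_)+np.outer(np.sin(th),l_)))-A[0];e7=proj(s,PCc+a_*.021+.007*(np.outer(np.cos(th),u_)+np.outer(np.sin(th),l_)))-A[0];print('pred end axial max r8,r7',(e@d).max(),(e7@d).max())
c,o=pickle.load(open('w3.pkl','rb'));print('wrist spindle end h=21, 23:',proj(c,[PCc+a_*.021,PCc+a_*.023]))
E
```

```text
start red 418.21760797342193 213.95348837209303 pred [[418.13327358 215.21710842]]
now red 418.11415525114154 213.95738203957382 pred [[418.13327358 215.21710842]]
gold n 51 axial px 0.6064102024953129 11.70519701218209 lat -3.571518085974002 3.35734119190199 L 8.818928315125167
pred end axial max r8,r7 10.330333072275199 10.14299244638309
wrist spindle end h=21, 23: [[321.87586087 191.75298749]
 [321.86069064 192.38134802]]
```

Against the dial's own marks the side view reads about 1.3 px high throughout. The hub's rim is therefore within about 0.5 mm of the ring. The handle is home, at rest and released, with its pointer at the dot.

```bash
python3 -c "
from workcell import *
print(hand_in())"
```

```text
the job is handed in; nothing more can be done
None
```

The handle is back on the spindle and pushed home, the valve is turned to its load stop, and the job is handed in with the arm clear; the pointer measured about 4° past the white dot direction (within the play), hand_in() gave no verdict, and I viewed 11 pictures, one over the limit of 10.

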